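# Hang a second negative carrier on the enlarger hook

## Task

Take the orange-tabbed negative carrier out of the rack and hang it by the hole in its tab on the hook, in front of the white-tabbed carrier that already hangs there. Use it to push the white one gently back along the prong until the two are firmly up against the sprung red stop and you feel it push back with about 6 N, never ramming it; then let the orange carrier hang freely right beside the white one. The white carrier must not come off the hook, and leave the other things where they are.

Things in the scene. Friction and masses are not known exactly. Their poses are not given: they have to be found in the camera images.
- orange_mid (a point): Centre, half-way up, of the carrier to hang: an upright dark metal plate 100 wide (its y) x 90 high (z) x 5 mm thick (x) with a small window, and on top an orange plastic tab 38 wide (y) x 60 high; its upper 26 mm are 12 mm thick (x), its lower 34 mm, round the hole, 24 mm thick. In all 150 mm high, 150 to 260 g. z is up. It stands in one of the two outer slots of the rack: lift it straight up 35 mm or more.
- orange_grip (a point): Where to take the orange tab, across its 38 mm width (along y): 60 mm above point orange_mid, 15 mm below the tab's top, 27 mm above the hole's centre and 45 mm above the plate's shoulders; same axes.
- orange_hole (a point): Centre of the hanging hole in the orange tab, 33 mm above point orange_mid, same axes. It goes through along x; 18 mm wide (y), from 13 mm below this point to 3 mm above it, then a gable roof at 45 degrees to a ridge 12 mm above this point. Hung on the prong, this point is 6.3 mm below the prong's axis.
- white_mid (a point): Centre, half-way up, of the white-tabbed carrier, equal in shape and size to the orange one, which hangs on the prong from the start; its x runs along the prong. It slides along the prong when pushed.
- white_hole (a point): Centre of the hanging hole in the white tab, 33 mm above point white_mid, same axes.
- blue_mid (a point): Centre of the blue-tabbed carrier, of the same shape and size, in the other outer slot of the rack, 110 mm from the orange one; leave it alone.
- hook: Fixed hook stand: base 110 x 130 x 12 mm, post 16 mm thick, 190 mm high; origin at the foot of the post's axis, on the table. The level prong, 8 mm round steel, runs from the post along the stand's -x, its axis 170 mm above the table. A carrier hung on it has its own x parallel to this x, either way round.
- prong_tip (a point): Point on the prong's axis where its end turns up, 115 mm from the post's axis; axes as the hook's (x towards the post, z up). The upturned end is 8 mm round, rises to 12 mm above the prong's axis and reaches 6 mm out beyond this point. A tab's hole passes over it while the hole's centre is 3 to 8 mm above the prong's axis.
- prong_root (a point): Point on the prong's axis at the post; axes as the hook's. In front of it a red disc, 28 mm across, is sprung on a black collar clamped on the prong at a different place each time: its face is 25 to 55 mm from this point, not measured, and must be felt for. It yields 0.17 mm per N, up to 4 mm; sliding the carrier takes up to 3 N. Press for half a second with 5 to 10 N; over 14 N between the carriers is ramming.
- rack: Fixed wooden rack 170 (x) x 130 (y) x 40 mm high, origin at the centre of its underside; three slots across it (along y), 7 mm wide and 28 mm deep, at x = -55, 0 and 55 mm, floor 12 mm above the table. The middle one is empty.
- loupe: Black focusing loupe, 56 mm across, 52 mm high, origin under it; leave it alone.
- jug: Clear measuring jug with a handle, 104 mm across, 130 mm high, origin under it; leave it alone.
- bottle: Amber bottle, 68 mm across, 160 mm high, origin under it; leave it alone.
- lens: Enlarging lens standing on its mount, 56 mm across, 34 mm high, origin under it; leave it alone.
- brush: Dusting brush lying on the table; leave it alone.
Mind the look-alikes: they are no part of the job. What is shaped like the part that bears white_mid but green is not meant.

How it is judged:
On the way:
1. the orange carrier, its hole over the prong, presses the white one firmly on the sprung stop (over 4 N between the two) (x of orange_hole in the frame of prong_tip between 0.005 and 0.1 m and y of orange_hole in the frame of prong_tip between -0.012 and 0.012 m and z of orange_hole in the frame of prong_tip between -0.014 and 0.014 m and contact force between orange and white above 4 N), for 0.25 s.
At the end, for the whole second after the job is handed in: Both carriers hang on the prong behind its upturned end (hole centre 2 to 11 mm below the prong's axis, within 6 mm sideways), upright within 0.15 rad, square to the prong within 0.3 rad, at rest, their holes less than 34 mm apart (24 mm when touching), the orange one released (x of orange_hole in the frame of prong_tip between 0.005 and 0.1 m and y of orange_hole in the frame of prong_tip between -0.006 and 0.006 m and z of orange_hole in the frame of prong_tip between -0.011 and -0.002 m and angle between each of orange_mid, white_mid's own z axis and vertical below 0.15 rad and angle between the x axis of each of orange_mid, white_mid and the x axis of hook, either way round below 0.3 rad and linear speed of each of orange, white below 0.02 m/s and angular speed of each of orange, white below 0.2 rad/s and x of white_hole in the frame of prong_tip between 0.005 and 0.1 m and y of white_hole in the frame of prong_tip between -0.006 and 0.006 m and z of white_hole in the frame of prong_tip between -0.011 and -0.002 m and distance between orange_hole and white_hole below 0.034 m).
It fails at once if the white carrier comes off the prong or is lifted against it (z of white_hole in the frame of prong_tip below -0.02 m or z of white_hole in the frame of prong_tip above 0.016 m or x of white_hole in the frame of prong_tip below 0.002 m).
It fails at once if the carriers are rammed together (more than 14 N) (contact force between orange and white above 14 N).
It fails at once if another thing is disturbed (moved more than 30 mm) (distance of any of blue_mid, loupe, jug, bottle, lens, brush from where it was at the start of the episode above 0.03 m).
It also fails if it takes over 64 s, if anything falls off the work surface, if the arm or the gripper's body presses on something with over 40 N, if the wrist force passes 120 N, or if a joint passes its speed limit or range.

## Robot

A 7-joint arm with a two-finger parallel gripper is mounted at the origin on the work surface. World frame = base frame: x ahead of the robot, y to its left, z up, the work surface at z = 0. Lengths are in m, angles in rad, forces in N, time in s.
With the tool pointing down it reaches from about 0.425 to 0.875 m from the base axis. Payload 4.7 kg.
Tool frame: the origin (TCP) lies at the very end of the fingers, on their centre line; the grasp point (between the pads) lies ctrl.pinch_z behind it (ctrl.pinch_z is the distance from the TCP to the grasp point, in m); x points along the fingers, y is the direction in which the jaws open and shut, and the axes are right-handed (so a half turn about x gives the same grasp; the last joint's range is limited). The gripper opens to 87 mm and grips with 3 to 60 N. Pads are 19 mm wide; open, the fingers measure 117 mm over their backs; the gripper's body (75 mm by 190 mm) begins 51 mm behind the grasp point.
Start: joints at [-1.099, 0.321, -0.07, 1.45, 0.023, 1.371, -0.057], TCP at [0.287, 0.583, 0.223] pointing down, gripper open.
Joint ranges: [-2.86, 2.86], [-0.3, 2.09], [-1.38, 1.24], [0.06, 2.45], [-1.56, 4.7], [0.09, 2.05], [-2.69, 2.69]. Speed limits (rad/s): [2.57, 2.57, 3.14, 3.14, 3.14, 3.14, 3.14].

## Interface

Orientations are given as a rotation vector (axis times angle).
In Python, from bench import get_state, get_image, camera_info, order, ctrl gives the robot as it stands.
- The arm moves only by the tool jog_arm, never from a script. Its arguments are lists of equal length, an entry for each row: "claw": the finger opening in mm, from 0 to 87; "xyz": the shift along the tool's x, y, z in mm, a list of three; "roll": the turn about the tool's x in degrees. In form: {"claw": [claw, ...], "xyz": [[tx, ty, tz], ...], "roll": [roll, ...]}. A call has 1 to 5 rows; each row is the pose to reach, as a shift and turn from the pose measured when the call began, along the tool's axes at that moment; what a row does not reach only later rows make up. A row lasts 1/10 s, in which the tool goes at most 50 mm and 8.59 degrees, less where a joint would pass 70% of its speed; a pose out of reach is approached as far as the arm can. A call with a gripper value outside its range is refused whole. The fingers move at their own pace and stop on an object; "force" is the grip in N (left out, the last holds). Time passes only in rows, so rows that repeat a pose let the fingers close. It gives the time, the measured TCP pose, the force and the opening at its end, in the units of the state.
- get_state(): the state, without advancing time (a new reading comes with each control period).
- get_image(name): name is "side" or "top"; returns (picture, depth): 420x560x3 uint8, red, green, blue; 420x560 float32, m along the optical axis (not along the pixel's ray), 0 where there is no reading.
- camera_info(name): a dict with "intrinsics" (3x3 intrinsics, pixels), "rvec" (rotation vector, rad) and "tvec" (3), from world to camera coordinates, as OpenCV has them. Camera axes: x right, y down, z forward; pixel columns grow to the right and rows downward; lengths in m; the calibration is good to about 2 mm. A picture is of the moment at which its call begins. camera_info takes no time and is no camera call.
- order.close_job(): hands the job in, once; it reports no verdict.
The state is a dict: "time": time; "joint_positions": joint angles; "qd": joint speeds; "joint_torque": joint torques, N m; "position": TCP position; "tool_rot": TCP orientation; "ft_force": force on the tool from outside, world axes, zero at the start; "torque": the same for the moment, N m; "grip_width": opening from 0.0 (shut) to 1.0 (fully open).
Only numpy, scipy, OpenCV 4.12 (cv2) and the standard library are available. Lean on these libraries where they do the work, as an engineer would, in place of code of your own. Each camera call takes 0.05 s, during which the arm holds its last target. There are 200 camera calls.

## Working session

There is one attempt and no reset: what is moved stays moved. The work goes in short steps, Python scripts to look and compute and a tool call to move; the robot and the scene stay as the last step left them, time stands still between calls to the robot, and variables do not carry over. Pictures are saved under pics/ and viewed, about 8 in all and at most 12, crops included, and the job is handed in when it is done.

Besides the shell and the picture viewer there is one more tool, called after "Emit:" as name(argument=value, ...), one argument or row to a line, values as JSON. jog_arm: Moves the arm, as the interface text tells. Its arguments: {"type":"object","properties":{"claw":{"type":"array"},"xyz":{"type":"array"},"roll":{"type":"array"},"force":{"type":"number"}},"required":["claw","xyz","roll"]}

```bash
mkdir -p pics; ls; cat > h.py <<'E'
import numpy as np, cv2
from bench import get_state, get_image, camera_info, order, ctrl
def cam(n):
    c=camera_info(n); K=np.array(c['intrinsics']).reshape(3,3); R=cv2.Rodrigues(np.array(c['rvec'],float))[0]; return K,R,np.array(c['tvec'],float).ravel()
def world(n,d):
    K,R,t=cam(n); v,u=np.mgrid[:d.shape[0],:d.shape[1]]
    P=np.stack([(u-K[0,2])/K[0,0]*d,(v-K[1,2])/K[1,1]*d,d],-1)
    return (P-t)@R
def proj(n,p):
    K,R,t=cam(n); q=K@(R@np.array(p)+t); return q[:2]/q[2]
def snap(n,f):
    im,d=get_image(n); np.savez(f'{f}.npz',im=im,d=d); cv2.imwrite(f'pics/{f}.png',im[:,:,::-1]); return im,d,world(n,d)
E
python3 - <<'E'
from h import *
snap('side','s0');snap('top','t0')
s=get_state();print(s,ctrl.pinch_z)
for n in('side','top'):
    K,R,t=cam(n);print(n,K,-R.T@t,R[2])
E
```

```text
pics
{'time': 0.1, 'joint_positions': array([-1.09889205,  0.3217663 , -0.07010753,  1.45153955,  0.0225894 ,
        1.37083494, -0.05690925]), 'qd': array([ 0.0004197 , -0.00302169,  0.00110463, -0.00265649,  0.00064232,
        0.00062293, -0.00145917]), 'joint_torque': array([-4.61149898e-05, -4.92574990e+01, -4.05790592e-01, -3.13394845e+01,
       -6.41699717e-02,  3.95003648e-02,  1.19883548e-04]), 'position': array([0.28709183, 0.58260056, 0.22156652]), 'tool_rot': array([ 0.3576065 ,  1.5411519 , -0.36034489]), 'ft_force': array([ 0.4555779 , -0.26887686, -0.33679828]), 'torque': array([ 0.03552157, -0.05090172,  0.00559602]), 'grip_width': 0.9988602836095213} 0.0187
side [[397.2654733    0.         277.52359047]
 [  0.         397.2654733  209.45470497]
 [  0.           0.           1.        ]] [0.59061167 0.57856175 0.81242189] [ 0.03617947 -0.71071635 -0.70254773]
top [[533.06301614   0.         282.04956654]
 [  0.         533.06301614 201.57497809]
 [  0.           0.           1.        ]] [ 0.35473693 -0.09606434  1.50732799] [ 0.1929471  -0.00650257 -0.98118761]
```

View pics/s0.png

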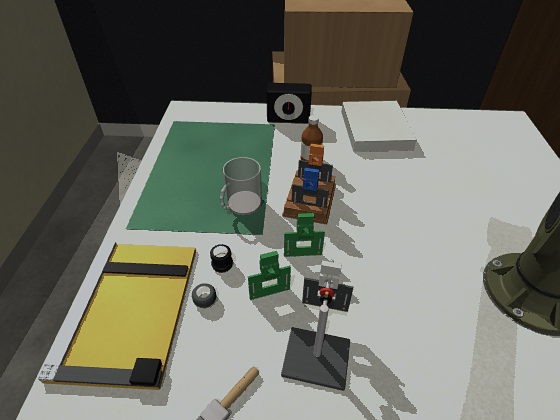

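View pics/t0.png

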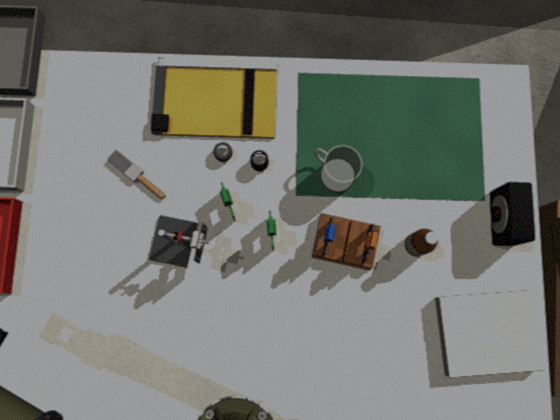

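Side view: the rack holds blue at (311,180) and orange at (316,155), and the hook with the white carrier is at (325,290). In the top view orange is at (373,240), blue at (330,235), white at (200,240), the red stop at (180,238), and the two green look-alikes are in the middle.

```bash
python3 - <<'E'
from h import *
for f,n in(('t0','top'),('s0','side')):
    z=np.load(f+'.npz');im=z['im'].astype(int);d=z['d'];P=world(n,d)
    hsv=cv2.cvtColor(z['im'],cv2.COLOR_RGB2HSV)
    def rep(name,m):
        m=m&(d>0)
        if m.sum()<5: print(n,name,'few');return
        Q=P[m]; r=cv2.minAreaRect((Q[:,:2]*1000).astype(np.float32)); v,u=np.nonzero(m)
        print(n,name,m.sum(),'uv',u.mean().round(),v.mean().round(),'mean',Q.mean(0).round(4),'lo',np.percentile(Q,3,0).round(3),'hi',np.percentile(Q,97,0).round(3),'rect',np.round(r[0],1),np.round(r[1],1),round(r[2],1))
    X,Y,Z=P[...,0],P[...,1],P[...,2]
    H,S,V=hsv[...,0],hsv[...,1],hsv[...,2]
    if n=='top': ro=(290,400,205,280); hk=(140,240,210,275)
    else: ro=(280,345,135,225); hk=(270,370,255,390)
    def box(b):
        m=np.zeros(d.shape,bool);m[b[2]:b[3],b[0]:b[1]]=1;return m
    rep('orange',box(ro)&(H>4)&(H<16)&(S>190)&(V>120)&(Z>.09))
    rep('orange top',box(ro)&(H>4)&(H<20)&(S>150)&(Z>.15))
    rep('blue',box(ro)&(H>100)&(H<130)&(S>150)&(Z>.09))
    rep('rack',box(ro)&(Z>.032)&(Z<.05))
    rep('white',box(hk)&(S<60)&(V>100)&(Z>.15))
    rep('red',box(hk)&((H<6)|(H>174))&(S>150)&(Z>.1))
    rep('base',box(hk)&(Z>.006)&(Z<.022))
    rep('z>.1',box(hk)&(Z>.1))
    rep('z prong',box(hk)&(Z>.16)&(Z<.18))
im=cv2.imread('pics/t0.png'); a=cv2.resize(im[205:275,140:245],None,fx=7,fy=7,interpolation=cv2.INTER_CUBIC)
cv2.imwrite('pics/c1.png',a)
im=cv2.imread('pics/s0.png'); a=cv2.resize(im[250:390,270:370],None,fx=4.2,fy=4.2,interpolation=cv2.INTER_CUBIC)
b=cv2.resize(im[130:225,275:345],None,fx=5,fy=5,interpolation=cv2.INTER_CUBIC)
o=np.zeros((590,790,3),np.uint8);o[:588,:420]=a;o[:475,430:780]=b;cv2.imwrite('pics/c2.png',o)
E
```

```text
top orange few
top orange top 80 uv 374.0 239.0 mean [ 0.5292 -0.3411  0.1606] lo [ 0.512 -0.349  0.152] hi [ 0.547 -0.333  0.166] rect [ 530.1 -341.5] [12.4 38. ] 80.3
top blue 131 uv 330.0 233.0 mean [ 0.5442 -0.2293  0.1488] lo [ 0.527 -0.239  0.121] hi [ 0.564 -0.219  0.165] rect [ 551.3 -232.1] [21.2 48.9] 77.6
top rack 1977 uv 345.0 240.0 mean [ 0.5392 -0.2841  0.0398] lo [ 0.48  -0.366  0.034] hi [ 0.602 -0.206  0.046] rect [ 541. -288.] [170.7 121.1] 79.0
top white 205 uv 190.0 238.0 mean [0.5155 0.1203 0.1905] lo [0.496 0.083 0.17 ] hi [0.531 0.196 0.209] rect [515.5 137.1] [126.4  37.1] 85.0
top red 31 uv 180.0 236.0 mean [0.5201 0.1478 0.1792] lo [0.509 0.143 0.167] hi [0.531 0.155 0.188] rect [520.3 147.6] [14.6 21.6] 51.0
top base 1648 uv 174.0 242.0 mean [0.5259 0.1938 0.0118] lo [0.461 0.078 0.006] hi [0.595 0.257 0.018] rect [527.  151.2] [181.4 279.2] 1.7
top z>.1 517 uv 189.0 239.0 mean [0.5148 0.1266 0.1707] lo [0.472 0.088 0.111] hi [0.553 0.193 0.208] rect [504.3 133.2] [ 89.9 114.8] 16.1
top z prong 179 uv 186.0 238.0 mean [0.5167 0.1344 0.1737] lo [0.495 0.083 
[... 547 characters left out ...]
hite 519 uv 329.0 278.0 mean [0.5147 0.1239 0.1848] lo [0.496 0.102 0.152] hi [0.532 0.196 0.206] rect [517.7 137.3] [126.   37.8] 78.5
side red 82 uv 327.0 291.0 mean [0.5189 0.1487 0.176 ] lo [0.507 0.144 0.165] hi [0.531 0.154 0.184] rect [516.7 133.2] [51.8 25.7] 81.7
side base 3086 uv 315.0 357.0 mean [0.5297 0.1996 0.0115] lo [0.466 0.139 0.008] hi [0.595 0.254 0.015] rect [546.   98.2] [155.8 350.6] 10.4
side z>.1 1576 uv 323.0 288.0 mean [0.5244 0.1265 0.1553] lo [0.469 0.047 0.104] hi [0.627 0.201 0.205] rect [540.1  96.8] [105.  190.7] 35.1
side z prong 355 uv 327.0 291.0 mean [0.5184 0.1461 0.1728] lo [0.498 0.112 0.162] hi [0.532 0.201 0.18 ] rect [520.2 137.5] [127.3  37.5] 72.2
```

View pics/c1.png

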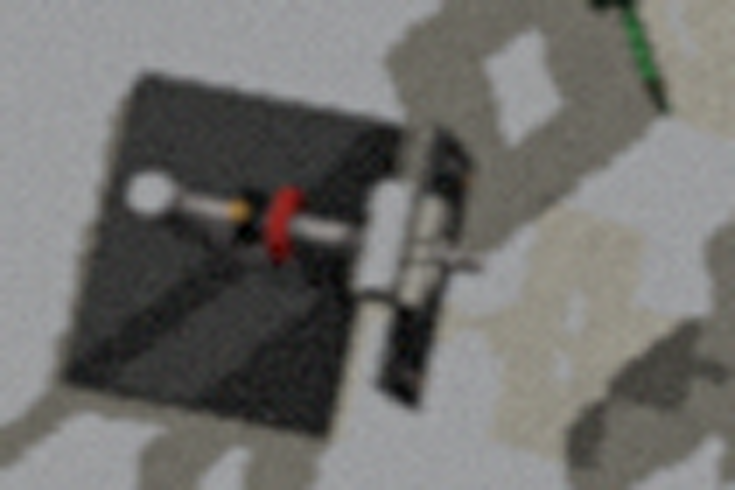

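View pics/c2.png

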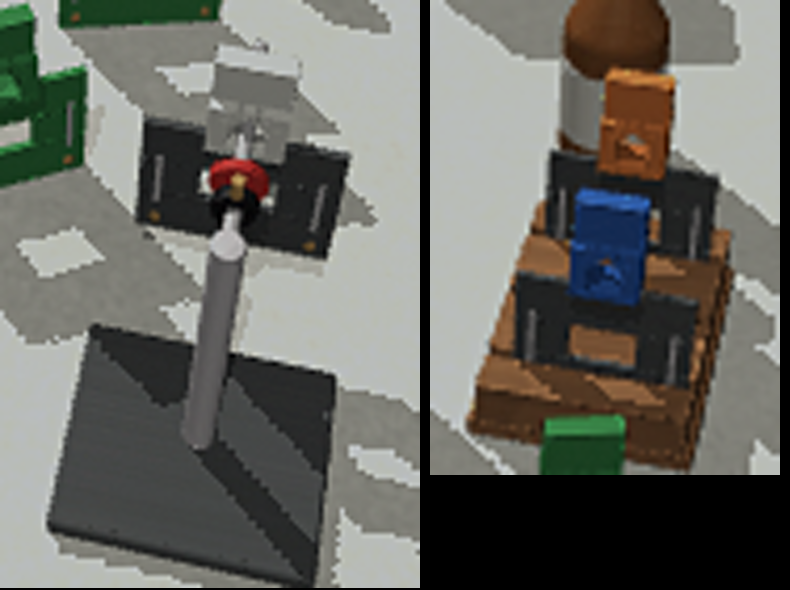

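Top crop: the post top is at crop (152,193), the prong tip at about (470,262), the red disc at (285,225), and the white tab near the tip. The side crop confirms the layout, with the bottle behind orange. Next I'll compute the axes and the clearances.

```bash
python3 - <<'E'
from h import *
def ray(n,uv,z):
    K,R,t=cam(n);c=-R.T@t;r=R.T@np.linalg.solve(K,[uv[0],uv[1],1]);return (c+r*(z-c[2])/r[2]).round(4)
for q,z in(((152,193),.19),((200,203),.174),((330,232),.174),((350,236),.174),((468,262),.182),((478,263),.176),((150,72),.012),((65,380),.012),((325,437),.012),((285,225),.17)):
    print('top',q,ray('top',(140+(q[0]+.5)/7-.5,205+(q[1]+.5)/7-.5),z))
for q,z in(((228,245),.19),((97,325),.012),((337,375),.012),((48,525),.012),((315,585),.012)):
    print('side',q,ray('side',(270+(q[0]+.5)/4.2-.5,250+(q[1]+.5)/4.2-.5),z))
for f,n in(('t0','top'),('s0','side')):
    z=np.load(f+'.npz');d=z['d'];P=world(n,d);hsv=cv2.cvtColor(z['im'],cv2.COLOR_RGB2HSV)
    H,S,V=[hsv[...,i] for i in range(3)];X,Y,Z=[P[...,i] for i in range(3)]
    def rect(name,m):
        Q=P[m];
        if len(Q)<5: print(name,'few');return
        r=cv2.minAreaRect((Q[:,:2]*1000).astype(np.float32));print(n,name,len(Q),Q.mean(0).round(4),'z',np.percentile(Q[:,2],[3,50,97]).round(4),np.round(r[0],1),np.round(r[1],1),round(r[2],1))
        return Q
    near=(abs(X-.515)<.05)&(abs(Y-.1)<.03)
    rect('white top',near&(Z>.196)&(S<70))
    dark=(V<75)
    for nm,x,y in(('oplate',.53,-.34),('wplate',.515,.1),('bplate',.545,-.23)):
        m=dark&(abs(X-x)<.07)&(abs(Y-y)<.03)&(Z>.05)&(Z<.15)
        Q=rect(nm,m)
        if Q is not None:
            a=np.polyfit(Q[:,0],Q[:,1],1);print('  slope dy/dx deg',np.degrees(np.arctan(a[0])).round(2))
    m=(Z>.165)&(Z<.18)&(Y>.115)&(Y<.14)&(abs(X-.52)<.02)
    Q=rect('prong',m)
    g=(H>45)&(H<75)&(S>150)&(Z>.02)
    k,l,st,c=cv2.connectedComponentsWithStats(g.astype(np.uint8))
    for i in range(1,k):
        if st[i,4]>50: rect('green',l==i)
E
```

```text
top (152, 193) [0.5277 0.193  0.19  ]
top (200, 203) [0.5267 0.1791 0.174 ]
top (330, 232) [0.5176 0.1319 0.174 ]
top (350, 236) [0.5163 0.1246 0.174 ]
top (468, 262) [0.5072 0.0808 0.182 ]
top (478, 263) [0.5077 0.078  0.176 ]
top (150, 72) [0.6004 0.2363 0.012 ]
top (65, 380) [0.4751 0.2614 0.012 ]
top (325, 437) [0.4554 0.1565 0.012 ]
top (285, 225) [0.5201 0.1489 0.17  ]
side (228, 245) [0.5265 0.1937 0.19  ]
side (97, 325) [0.5782 0.1356 0.012 ]
side (337, 375) [0.4544 0.1567 0.012 ]
side (48, 525) [0.5989 0.2422 0.012 ]
side (315, 585) [0.4726 0.2633 0.012 ]
top white top 86 [0.5125 0.1056 0.2051] z [0.1982 0.2054 0.2105] [512.9 106.2] [12.9 37.5] 79.8
top oplate 120 [ 0.5203 -0.3374  0.0948] z [0.0537 0.0985 0.1366] [ 529.6 -337.3] [22.2 97.3] 88.0
  slope dy/dx deg -9.97
top wplate 147 [0.5107 0.1045 0.1156] z [0.0715 0.1201 0.1477] [511.4 101.8] [14.  97.7] 80.8
  slope dy/dx deg -9.41
top bplate 109 [ 0.5367 -0.2284  0.1063] z [0.0514 0.1048 0.1408] [ 545.  -232.5] [24.3 98.5] 78.8
  slope dy/dx deg -9.8
top prong 32 [0.5165 0.1277 0.1742] z [0.1702 0.1737 0.1797] [515.4 12
[... 168 characters left out ...]
0.2044 0.207 ] [511.9 107.6] [13.9 37.5] 78.6
side oplate 310 [ 0.5242 -0.3383  0.0814] z [0.0519 0.0833 0.1032] [ 529.1 -337.9] [17.8 98.4] 75.0
  slope dy/dx deg -11.05
side wplate 828 [0.5105 0.1089 0.1028] z [0.0592 0.1028 0.1451] [512.  111.4] [13.6 98.9] 79.7
  slope dy/dx deg -9.56
side bplate 432 [ 0.5436 -0.2301  0.0818] z [0.0529 0.0816 0.1187] [ 544.7 -230.6] [22.9 98.9] 84.0
  slope dy/dx deg -10.81
side prong 104 [0.5149 0.1211 0.1739] z [0.167  0.1736 0.1796] [516.1 126. ] [21.5 31.8] 89.3
side green 636 [ 0.5581 -0.0747  0.077 ] z [0.0221 0.073  0.1421] [558.3 -76. ] [98.4 22.5] 5.1
side green 743 [0.6352 0.0493 0.0808] z [0.0227 0.0761 0.1472] [635.8 303.2] [550.7  90.6] 90.0
```

```bash
cat >> h.py <<'E'
from scipy.spatial.transform import Rotation as Ro
def tool(target=None,ang=-10.4):
    s=get_state();R=Ro.from_rotvec(s['tool_rot']).as_matrix();p=s['position']
    y=R[:,1];w=np.array([np.cos(np.radians(ang)),np.sin(np.radians(ang)),0])
    if y@w<0:w=-w
    roll=np.degrees(np.arctan2(np.cross(y,w)@R[:,0],y@w))
    print('t',round(s['time'],2),'p',p.round(4),'F',s['ft_force'].round(2),'grip',round(s['grip_width']*87,1),'yaw y',np.degrees(np.arctan2(y[1],y[0])).round(2),'roll',roll.round(2),'tilt',R[2].round(4),'q7',s['joint_positions'][6].round(2))
    if target is not None: print('shift mm',((np.array(target)-p)@R*1000).round(1))
    return s,R
E
python3 -c "
from h import *
s,R=tool([0.5295,-0.3405,.30]);print(R.round(3))"
```

```text
t 0.1 p [0.2871 0.5826 0.2216] F [ 0.46 -0.27 -0.34] grip 86.9 yaw y 63.77 roll 74.17 tilt [-1.0e+00 -1.8e-03  1.0e-04] q7 -0.06
shift mm [ -77.1 -721.1  625.4]
[[-0.001  0.442  0.897]
 [-0.002  0.897 -0.442]
 [-1.    -0.002  0.   ]]
```

Emit:
jog_arm(
  claw=[87,87,87,87,87],
  xyz=[
    [-78,0,0],
    [-78,-40,79],
    [-78,-80,158],
    [-78,-120,237],
    [-78,-160,316],
  ],
  roll=[0,8,16,24,32],
)

```text
time: 0.6
position: [0.4066, 0.4232, 0.2957]
tool_rot: [0.795, 1.42, -0.797]
ft_force: [0.4, 0.0, 0.4]
grip_width: 0.997
```

Emit:
jog_arm(
  claw=[87,87,87,87,87],
  xyz=[
    [0,0,0],
    [0,0,0],
    [0,0,0],
    [0,0,0],
    [0,0,0],
  ],
  roll=[8,16,24,24,24],
)

```text
time: 1.1
position: [0.4064, 0.4231, 0.2954]
tool_rot: [1.108, 1.269, -1.112]
ft_force: [-0.2, -0.7, -0.3]
grip_width: 0.997
```

```bash
python3 -c "
from h import *
s,R=tool([0.5295,-0.3405,.30])"
```

```text
t 1.1 p [0.4064 0.4231 0.2954] F [-0.17 -0.7  -0.28] grip 86.7 yaw y 7.66 roll 18.06 tilt [-1.     -0.0013  0.0019] q7 -0.7
shift mm [ -3.2  20.1 773.2]
```

Emit:
jog_arm(
  claw=[87,87,87,87,87],
  xyz=[
    [-5,1,50],
    [-5,3,100],
    [-5,4,150],
    [-5,5,200],
    [-5,6,250],
  ],
  roll=[0,0,0,0,0],
)

```text
time: 1.6
position: [0.4456, 0.1745, 0.3008]
tool_rot: [1.106, 1.27, -1.109]
ft_force: [0.3, 0.1, 0.4]
grip_width: 1.003
```

Emit:
jog_arm(
  claw=[87,87,87,87,87],
  xyz=[
    [0,1,50],
    [0,3,100],
    [0,4,150],
    [0,5,200],
    [0,6,250],
  ],
  roll=[4,8,12,16,18],
)

```text
time: 2.1
position: [0.4853, -0.0723, 0.3015]
tool_rot: [1.337, 1.12, -1.338]
ft_force: [1.1, 0.2, -0.3]
grip_width: 0.993
```

```bash
python3 -c "
from h import *
s,R=tool([0.5295,-0.3405,.24])"
```

```text
t 2.1 p [ 0.4853 -0.0723  0.3015] F [ 1.08  0.23 -0.31] grip 86.4 yaw y -10.07 roll 0.33 tilt [-1.0e+00  4.0e-04  1.3e-03] q7 -0.12
shift mm [ 61.8  90.4 256.3]
```

Emit:
jog_arm(
  claw=[87,87,87,87,87],
  xyz=[
    [0,18,50],
    [0,36,100],
    [0,54,150],
    [0,72,200],
    [0,90,250],
  ],
  roll=[0,0,0,0,0],
)

```text
time: 2.6
position: [0.5278, -0.3182, 0.302]
tool_rot: [1.334, 1.122, -1.334]
ft_force: [0.8, -0.4, 0.6]
grip_width: 0.997
```

Emit:
jog_arm(
  claw=[87,87,87,87,87],
  xyz=[
    [20,0,6],
    [60,0,6],
    [90,0,6],
    [90,0,6],
    [90,0,6],
  ],
  roll=[0,0,0,0,0],
)

```text
time: 3.1
position: [0.527, -0.324, 0.2124]
tool_rot: [1.332, 1.123, -1.333]
ft_force: [-0.2, -0.2, -0.0]
grip_width: 1.001
```

```bash
python3 -c "
from h import *
s,R=tool([0.5295,-0.3405,.128])
snap('top','t1');snap('side','s1')
a=cv2.resize(cv2.imread('pics/t1.png')[190:280,310:440],None,fx=3.5,fy=3.5,interpolation=2)
b=cv2.resize(cv2.imread('pics/s1.png')[60:220,260:360],None,fx=3.2,fy=3.2,interpolation=2)
o=np.zeros((512,790,3),np.uint8);o[:a.shape[0],:a.shape[1]]=a;o[:b.shape[0],460:460+b.shape[1]]=b;cv2.imwrite('pics/c3.png',o)"
```

```text
t 3.1 p [ 0.527  -0.324   0.2124] F [-0.22 -0.15 -0.01] grip 87.1 yaw y -9.7 roll 0.7 tilt [-1.0e+00  6.0e-04  1.2e-03] q7 0.53
shift mm [84.4  5.2 15.7]
```

View pics/c3.png

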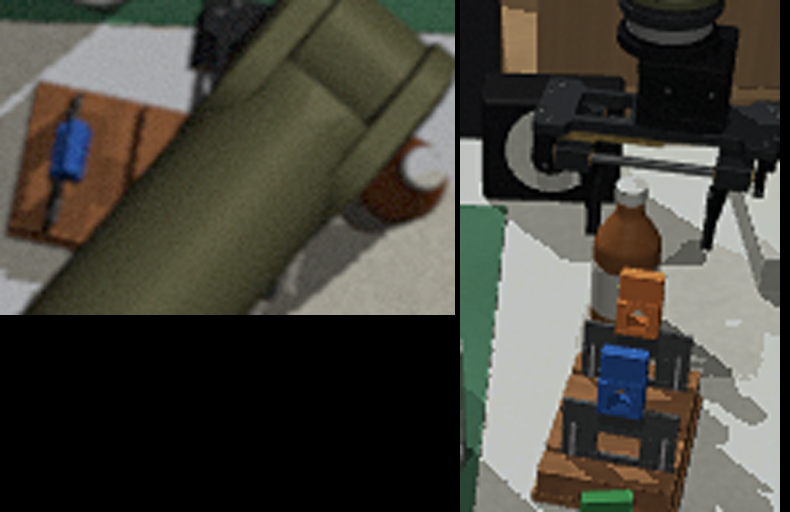

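Side view: the fingers straddle the orange tab (tab at crop (640,300)), and the arm hides the top view. I'm going down to grip.

Emit:
jog_arm(
  claw=[87,87,87,87,87],
  xyz=[
    [0,5,16],
    [30,5,16],
    [60,5,16],
    [84,5,16],
    [84,5,16],
  ],
  roll=[1,1,1,1,1],
)

```text
time: 3.7
position: [0.5297, -0.3405, 0.1288]
tool_rot: [1.345, 1.114, -1.345]
ft_force: [0.6, 0.5, -0.3]
grip_width: 1.002
```

```bash
python3 -c "
from h import *
s,R=tool([0.5295,-0.3405,.128])"
```

```text
t 3.7 p [ 0.5297 -0.3405  0.1288] F [ 0.6   0.46 -0.27] grip 87.2 yaw y -10.67 roll -0.27 tilt [-1.e+00  1.e-03  9.e-04] q7 0.59
shift mm [ 0.8 -0.2  0. ]
```

Emit:
jog_arm(
  claw=[60,44,30,30,30],
  xyz=[
    [0,0,0],
    [0,0,0],
    [0,0,0],
    [0,0,0],
    [0,0,0],
  ],
  roll=[0,0,0,0,0],
  force=25,
)

```text
time: 4.2
position: [0.53, -0.3407, 0.1295]
tool_rot: [1.345, 1.113, -1.344]
ft_force: [-0.5, -0.2, 0.1]
grip_width: 0.628
```

Emit:
jog_arm(
  claw=[30,30,30,30,30],
  xyz=[
    [0,0,0],
    [0,0,0],
    [0,0,0],
    [0,0,0],
    [0,0,0],
  ],
  roll=[0,0,0,0,0],
)

```text
time: 4.7
position: [0.5301, -0.3408, 0.1296]
tool_rot: [1.345, 1.113, -1.344]
ft_force: [-0.4, -0.9, 2.6]
grip_width: 0.437
```

```bash
python3 -c "
from h import *
s,R=tool([0.5295,-0.3405,.128])"
```

```text
t 4.7 p [ 0.5301 -0.3408  0.1296] F [-0.42 -0.93  2.58] grip 38.0 yaw y -10.67 roll -0.27 tilt [-1.      0.0023  0.0011] q7 0.59
shift mm [ 1.6 -0.6 -0.2]
```

Emit:
jog_arm(
  claw=[30,30,30,30,30],
  xyz=[
    [-10,0,0],
    [-25,0,0],
    [-45,0,0],
    [-75,0,0],
    [-110,0,0],
  ],
  roll=[0,0,0,0,0],
)

```text
time: 5.2
position: [0.5293, -0.3403, 0.2409]
tool_rot: [1.345, 1.114, -1.345]
ft_force: [0.9, -0.5, -2.5]
grip_width: 0.436
```

Emit:
jog_arm(
  claw=[30,30,30,30,30],
  xyz=[
    [-25,0,0],
    [-50,0,0],
    [-62,0,0],
    [-62,0,0],
    [-62,0,0],
  ],
  roll=[0,0,0,0,0],
)

```text
time: 5.7
position: [0.5289, -0.34, 0.3022]
tool_rot: [1.345, 1.115, -1.345]
ft_force: [-0.8, 0.1, -3.1]
grip_width: 0.435
```

```bash
python3 -c "
from h import *
u=np.array([.181,.983,0]);tip=np.array([.507,.0815,.17])
s,R=tool(tip-u*.045+[0,0,.13])"
```

```text
t 5.7 p [ 0.5289 -0.34    0.3022] F [-0.78  0.12 -3.06] grip 37.8 yaw y -10.68 roll -0.28 tilt [-1.e+00  2.e-04  3.e-04] q7 0.52
shift mm [   2.   -99.5 -365.2]
```

Emit:
jog_arm(
  claw=[30,30,30,30,30],
  xyz=[
    [0,-4,-15],
    [0,-12,-45],
    [0,-22,-80],
    [0,-33,-120],
    [0,-44,-160],
  ],
  roll=[0,0,0,0,0],
)

```text
time: 6.2
position: [0.5142, -0.1729, 0.3002]
tool_rot: [1.344, 1.117, -1.348]
ft_force: [1.0, -0.2, -1.6]
grip_width: 0.435
```

Emit:
jog_arm(
  claw=[30,30,30,30,30],
  xyz=[
    [0,-11,-40],
    [0,-22,-80],
    [0,-33,-120],
    [0,-41,-150],
    [0,-46,-170],
  ],
  roll=[0,0,0,0,0],
)

```text
time: 6.7
position: [0.4992, 0.0061, 0.2984]
tool_rot: [1.339, 1.121, -1.347]
ft_force: [0.3, -0.5, -1.9]
grip_width: 0.431
```

```bash
python3 -c "
from h import *
u=np.array([.181,.983,0]);tip=np.array([.507,.0815,.17])
s,R=tool(tip-u*.035+[0,0,.0056+.0096])"
```

```text
t 6.7 p [0.4992 0.0061 0.2984] F [ 0.28 -0.49 -1.91] grip 37.5 yaw y -10.47 roll -0.07 tilt [-1.     -0.0059  0.001 ] q7 -0.27
shift mm [113.2  -5.3 -40.7]
```

Emit:
jog_arm(
  claw=[30,30,30,30,30],
  xyz=[
    [15,-5,-38],
    [40,-5,-40],
    [70,-5,-40],
    [95,-5,-40],
    [113,-5,-40],
  ],
  roll=[0,0,0,0,0],
)

```text
time: 7.2
position: [0.4986, 0.0462, 0.1818]
tool_rot: [1.335, 1.124, -1.352]
ft_force: [-1.0, -0.2, -2.5]
grip_width: 0.439
```

Emit:
jog_arm(
  claw=[30,30],
  xyz=[
    [0,0,0],
    [0,0,0],
  ],
  roll=[0,0],
)

```text
time: 7.4
position: [0.4974, 0.046, 0.1805]
tool_rot: [1.333, 1.125, -1.355]
ft_force: [0.1, -0.2, -1.1]
grip_width: 0.432
```

```bash
python3 -c "
from h import *
u=np.array([.181,.983,0]);tip=np.array([.507,.0815,.17])
s,R=tool(tip-u*.035+[0,0,.0056+.0096])
snap('top','t2');snap('side','s2')
a=cv2.resize(cv2.imread('pics/t2.png')[195:285,140:260],None,fx=6.5,fy=6.5,interpolation=2)
b=cv2.resize(cv2.imread('pics/s2.png')[200:310,270:370],None,fx=5.4,fy=5.4,interpolation=2)
cv2.imwrite('pics/c4.png',a);cv2.imwrite('pics/c5.png',b)"
```

```text
t 7.4 p [0.4974 0.046  0.1805] F [ 0.15 -0.17 -1.1 ] grip 37.6 yaw y -10.45 roll -0.05 tilt [-0.9999 -0.0134  0.005 ] q7 -0.31
shift mm [-4.7  3.  -1.6]
```

View pics/c4.png

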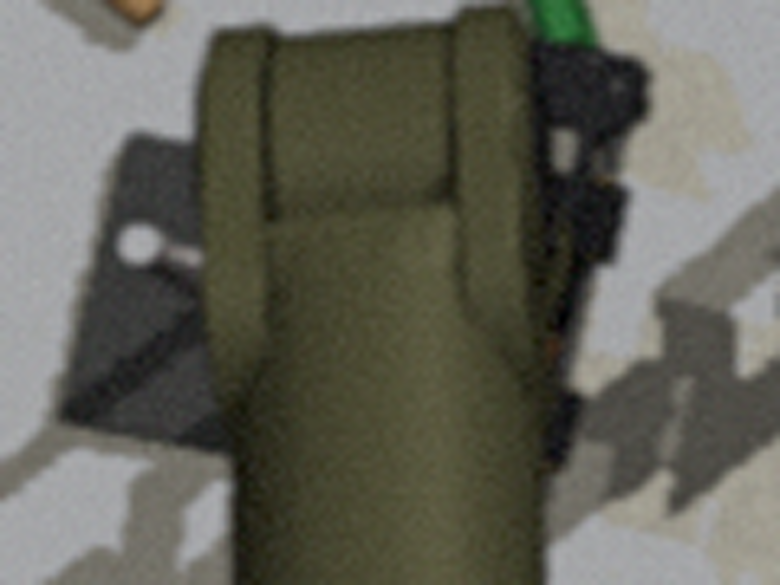

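View pics/c5.png

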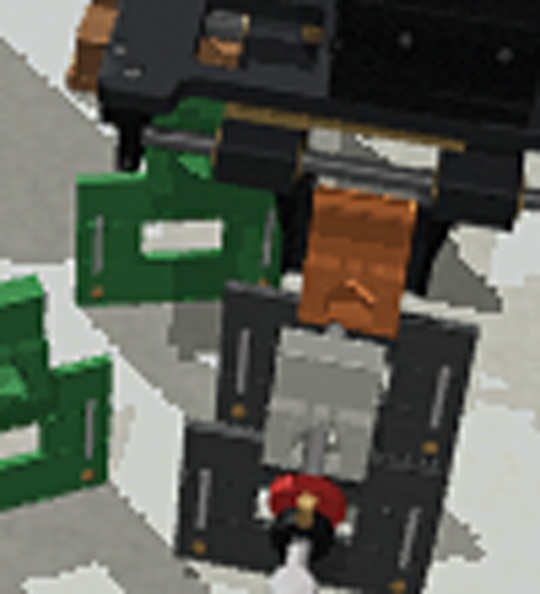

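Side crop: orange is held above and in front of the tip (orange hole at about (352,293), upturned tip at about (334,330)), and white hangs on the prong. Next I'll measure orange relative to white with the same camera, so that bias cancels.

```bash
cat >> h.py <<'E'
A=np.radians(-10.4);W=np.array([np.cos(A),np.sin(A),0]);U=np.array([-np.sin(A),np.cos(A),0])
def rel(f,pos=None):
    im,d,P=snap('side',f)
    hsv=cv2.cvtColor(im,cv2.COLOR_RGB2HSV);H,S,V=[hsv[...,i].astype(int) for i in range(3)]
    near=(d>0)&(np.abs(P[...,0]-.51)<.06)&(P[...,2]>.11)
    y=P[...,1]
    o=near&(H>3)&(H<20)&(S>140)&(y>.0)&(y<.15)&(P[...,2]>.14)
    w=near&(S<50)&(V>95)&(y>.06)&(y<.165)&(P[...,2]>.155)&(P[...,2]<.215)
    for n,m in(('orange',o),('white',w)):
        k,l,st,c=cv2.connectedComponentsWithStats(m.astype(np.uint8),connectivity=4)
        m=l==1+np.argmax(st[1:,4])
        Q=P[m];w_=Q@W;u_=Q@U;z=Q[:,2]
        pc=lambda a:(np.percentile(a,[2,50,98])*1000).round(1)
        print(n,len(Q),'w',pc(w_),'mid',((np.percentile(w_,2)+np.percentile(w_,98))*500).round(1),'u',pc(u_),'z',pc(z))
        fr=z>np.percentile(z,98)-.006; print('   top band u',pc(u_[fr]),'w',pc(w_[fr]))
    t=np.array([.507,.0815,.17]);print('tip est w,u',(t@W*1e3).round(1),(t@U*1e3).round(1))
E
python3 -c "
from h import *
s,R=tool();p=s['position'];print('tcp w,u',(p@W*1e3).round(1),(p@U*1e3).round(1))
rel('s3')
z=np.load('s3.npz');P=world('side',z['d'])
# tip region pixels
print((P[256:266,327:337]@U*1000).round(0).astype(int));print((P[256:266,327:337,2]*1000).round(0).astype(int))
"
```

```text
t 7.5 p [0.499  0.0462 0.1824] F [ 1.03 -0.08 -1.99] grip 37.9 yaw y -10.45 roll -0.05 tilt [-0.9999 -0.0098  0.0031] q7 -0.31
tcp w,u 482.5 135.5
orange 477 w [463.7 481.8 500.1] mid 481.9 u [129.6 140.7 147.5] z [156.4 189.9 215.4]
   top band u [129.2 137.1 141.6] w [464.1 482.8 500.5]
white 433 w [465.9 483.7 501.8] mid 483.9 u [191.3 203.3 220.5] z [157.1 185.3 206.5]
   top band u [191.2 199.2 203.8] w [466.6 483.8 501.9]
tip est w,u 484.0 171.7
[[146 147 147 141 139 138 139 140 138 137]
 [147 147 147 143 142 142 142 142 142 138]
 [146 147 145 144 146 145 145 146 145 143]
 [144 147 145 145 147 147 146 146 146 144]
 [135 136 136 168 169 168 166 147 146 146]
 [191 137 136 169 171 169 170 136 137 137]
 [195 193 193 192 193 192 190 137 138 137]
 [196 195 195 196 194 193 195 193 194 191]
 [199 199 198 197 198 196 196 196 196 195]
 [201 201 199 200 198 199 198 198 198 197]]
[[164 166 166 160 158 157 159 160 160 158]
 [162 163 163 159 159 159 159 160 161 157]
 [158 160 158 157 160 160 161 161 161 159]
 [152 156 154 155 158 159 158 158 159 158]
 [137 139 140 180 183 181 180 157 156 156]
 [204 137 136 179 182 180 181 140 141 142]
 [207 204 205 204 205 205 204 138 139 138]
 [204 204 205 206 204 204 207 205 206 204]
 [205 206 206 205 206 204 205 205 206 205]
 [205 205 204 206 204 205 205 205 205 204]]
```

Emit:
jog_arm(
  claw=[30,30,30,30,30],
  xyz=[
    [-3,2,-3],
    [-3,2,-8],
    [-3,2,-14],
    [-3,2,-14],
    [-3,2,-14],
  ],
  roll=[0,0,0,0,0],
)

```text
time: 8.05
position: [0.5037, 0.06, 0.1856]
tool_rot: [1.336, 1.123, -1.35]
ft_force: [-0.8, 0.2, -2.6]
grip_width: 0.434
```

```bash
cat >>h.py <<'E'
def st(w=484.5,u=None,z=185.3):
    s,R=tool();p=s['position'];print('tcp w %.1f u %.1f z %.1f'%(p@W*1e3,p@U*1e3,p[2]*1e3),'Fu %.2f'%(s['ft_force']@U))
    if u: print('shift',(((W*w+U*u)/1e3+[0,0,z/1e3]-p)@R*1000).round(1))
E
python3 -c "
from h import *
st(u=166)"
```

```text
t 8.05 p [0.5037 0.06   0.1856] F [-0.77  0.19 -2.6 ] grip 37.8 yaw y -10.41 roll -0.01 tilt [-1.     -0.0092  0.003 ] q7 -0.33
tcp w 484.6 u 149.9 z 185.6 Fu 0.05
shift [  0.2  -0.1 -16.1]
```

Emit:
jog_arm(
  claw=[30,30,30,30,30],
  xyz=[
    [0,0,-4],
    [0,0,-8],
    [0,0,-12],
    [0,0,-16],
    [0,0,-16],
  ],
  roll=[0,0,0,0,0],
)

```text
time: 8.55
position: [0.5066, 0.0766, 0.1855]
tool_rot: [1.335, 1.124, -1.349]
ft_force: [-0.4, 0.6, -2.6]
grip_width: 0.436
```

```bash
python3 -c "
from h import *
st(u=180);rel('s4')
b=cv2.resize(cv2.imread('pics/s4.png')[210:310,280:360],None,fx=6,fy=6,interpolation=2);cv2.imwrite('pics/c6.png',b)"
```

```text
t 8.55 p [0.5066 0.0766 0.1855] F [-0.42  0.62 -2.62] grip 38.0 yaw y -10.34 roll 0.06 tilt [-1.     -0.0094  0.0029] q7 -0.35
tcp w 484.5 u 166.8 z 185.5 Fu 0.53
shift [  0.1   0.  -13.2]
orange 320 w [465.9 483.8 502.2] mid 484.1 u [161.7 171.2 178.1] z [189.3 206.2 219.1]
   top band u [160.8 168.  172.2] w [466.3 483.8 502.3]
white 428 w [466.  483.8 501.9] mid 484.0 u [192.6 203.5 221. ] z [157.5 185.5 206.6]
   top band u [191.7 198.5 204.2] w [466.3 483.6 501.8]
tip est w,u 484.0 171.7
```

View pics/c6.png

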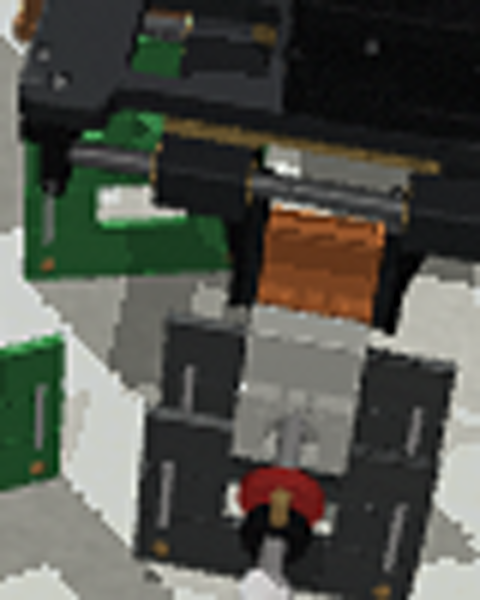

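Lateral alignment is good and the tip is inside the hole. I'm pushing on slowly.

Emit:
jog_arm(
  claw=[30,30,30,30,30],
  xyz=[
    [0,0,-2],
    [0,0,-4],
    [0,0,-6],
    [0,0,-8],
    [0,0,-10],
  ],
  roll=[0,0,0,0,0],
)

```text
time: 9.1
position: [0.5082, 0.0852, 0.1854]
tool_rot: [1.334, 1.123, -1.351]
ft_force: [-0.3, -2.3, -0.4]
grip_width: 0.433
```

Emit:
jog_arm(
  claw=[30,30,30,30,30],
  xyz=[
    [0,0,-2],
    [0,0,-4],
    [0,0,-6],
    [0,0,-8],
    [0,0,-10],
  ],
  roll=[0,0,0,0,0],
)

```text
time: 9.6
position: [0.5099, 0.0952, 0.1853]
tool_rot: [1.334, 1.123, -1.351]
ft_force: [-1.5, -1.3, -1.3]
grip_width: 0.431
```

```bash
python3 -c "
from h import *
st(u=191);rel('s5');st(u=191)"
```

```text
t 9.6 p [0.5099 0.0952 0.1853] F [-1.53 -1.31 -1.33] grip 37.5 yaw y -10.38 roll 0.02 tilt [-0.9999 -0.01    0.0047] q7 -0.38
tcp w 484.4 u 185.7 z 185.3 Fu -1.56
shift [-0.1  0.1 -5.3]
orange 266 w [466.  483.7 502.4] mid 484.2 u [180.1 189.9 192.1] z [191.2 210.5 219.1]
   top band u [179.3 186.4 191.4] w [466.1 483.6 502.1]
white 423 w [465.6 483.6 502.1] mid 483.9 u [204.1 214.6 222.7] z [157.6 186.8 206.6]
   top band u [203.5 210.6 215.1] w [465.8 483.8 502.1]
tip est w,u 484.0 171.7
t 9.65 p [0.51   0.0957 0.1852] F [-0.08 -1.25 -1.63] grip 37.9 yaw y -10.36 roll 0.05 tilt [-0.9999 -0.0099  0.0044] q7 -0.38
tcp w 484.3 u 186.2 z 185.2 Fu -1.24
shift [-0.1  0.2 -4.8]
```

Emit:
jog_arm(
  claw=[30,30,30,30,30],
  xyz=[
    [0,0,-2],
    [0,0,-4],
    [0,0,-6],
    [2,0,-6],
    [4,0,-6],
  ],
  roll=[0,0,0,0,0],
)

```text
time: 10.15
position: [0.5113, 0.1021, 0.1812]
tool_rot: [1.334, 1.124, -1.349]
ft_force: [-0.9, -0.8, -1.5]
grip_width: 0.434
```

Emit:
jog_arm(
  claw=[30,30,30,30],
  xyz=[
    [2,0,0],
    [4,0,0],
    [6,0,0],
    [6,0,0],
  ],
  roll=[0,0,0,0],
)

```text
time: 10.55
position: [0.5111, 0.1022, 0.1748]
tool_rot: [1.334, 1.124, -1.35]
ft_force: [-0.4, -0.2, -2.4]
grip_width: 0.435
```

```bash
python3 -c "
from h import *
st(u=197,z=174.5);rel('s6');st(u=197,z=174.5)
z=np.load('s6.npz');P=world('side',z['d']);hsv=cv2.cvtColor(z['im'],cv2.COLOR_RGB2HSV)
m=((hsv[...,0]<5)|(hsv[...,0]>174))&(hsv[...,1]>150)&(P[...,2]>.14)&(P[...,1]>.1)
Q=P[m];print('red u',np.percentile(Q@U*1e3,[2,10,50,90,98]).round(1))"
```

```text
t 10.55 p [0.5111 0.1022 0.1748] F [-0.36 -0.25 -2.36] grip 37.9 yaw y -10.34 roll 0.06 tilt [-0.9999 -0.0096  0.0035] q7 -0.39
tcp w 484.3 u 192.8 z 174.8 Fu -0.31
shift [ 0.3  0.2 -4.2]
orange 200 w [465.9 483.6 502.4] mid 484.2 u [186.9 196.8 199. ] z [191.2 204.6 208.6]
   top band u [186.7 194.  199. ] w [466.  483.4 501.8]
white 404 w [465.4 483.5 501.7] mid 483.5 u [210.5 221.8 228.7] z [160.4 189.4 206.5]
   top band u [209.7 217.5 222.6] w [465.2 483.  501.3]
tip est w,u 484.0 171.7
t 10.6 p [0.5112 0.1022 0.175 ] F [-0.1  -0.92 -2.93] grip 37.8 yaw y -10.34 roll 0.06 tilt [-0.9999 -0.0095  0.0035] q7 -0.39
tcp w 484.3 u 192.8 z 175.0 Fu -0.92
shift [ 0.5  0.2 -4.2]
red u [236.5 238.  241.8 243.  250.3]
```

Emit:
jog_arm(
  claw=[30,30,30,30,30],
  xyz=[
    [0,0,-1],
    [0,0,-2],
    [0,0,-3],
    [0,0,-4],
    [0,0,-5],
  ],
  roll=[0,0,0,0,0],
)

```text
time: 11.1
position: [0.512, 0.1072, 0.175]
tool_rot: [1.334, 1.124, -1.35]
ft_force: [-1.2, -2.5, -2.2]
grip_width: 0.434
```

Emit:
jog_arm(
  claw=[30,30,30],
  xyz=[
    [0,0,-0.7],
    [0,0,-1.4],
    [0,0,-2],
  ],
  roll=[0,0,0],
)

```text
time: 11.4
position: [0.5123, 0.1092, 0.175]
tool_rot: [1.334, 1.124, -1.35]
ft_force: [-0.9, -2.1, -1.8]
grip_width: 0.435
```

```bash
python3 -c "
from h import *
st()"
```

```text
t 11.4 p [0.5123 0.1092 0.175 ] F [-0.86 -2.14 -1.84] grip 37.8 yaw y -10.34 roll 0.07 tilt [-0.9999 -0.0098  0.0036] q7 -0.4
tcp w 484.2 u 199.9 z 175.0 Fu -2.26
```

Emit:
jog_arm(
  claw=[30,30,30],
  xyz=[
    [0,0,-0.4],
    [0,0,-0.8],
    [0,0,-1.2],
  ],
  roll=[0,0,0],
)

```text
time: 11.7
position: [0.5126, 0.1104, 0.1749]
tool_rot: [1.334, 1.124, -1.35]
ft_force: [-1.3, -1.7, -2.3]
grip_width: 0.433
```

Emit:
jog_arm(
  claw=[30,30],
  xyz=[
    [0,0,-0.4],
    [0,0,-0.7],
  ],
  roll=[0,0],
)

```text
time: 11.9
position: [0.5126, 0.1108, 0.1749]
tool_rot: [1.334, 1.124, -1.35]
ft_force: [-0.5, -2.9, -0.9]
grip_width: 0.432
```

Emit:
jog_arm(
  claw=[30,30],
  xyz=[
    [0,0,-0.4],
    [0,0,-0.7],
  ],
  roll=[0,0],
)

```text
time: 12.1
position: [0.5127, 0.111, 0.1749]
tool_rot: [1.333, 1.123, -1.351]
ft_force: [-2.3, -4.0, -0.2]
grip_width: 0.437
```

Emit:
jog_arm(
  claw=[30,30],
  xyz=[
    [0,0,-0.4],
    [0,0,-0.6],
  ],
  roll=[0,0],
)

```text
time: 12.3
position: [0.5127, 0.1111, 0.1749]
tool_rot: [1.333, 1.123, -1.352]
ft_force: [-1.6, -4.9, -0.5]
grip_width: 0.434
```

Emit:
jog_arm(
  claw=[30,30],
  xyz=[
    [0,0,-0.5],
    [0,0,-0.8],
  ],
  roll=[0,0],
)

```text
time: 12.5
position: [0.5127, 0.1113, 0.1749]
tool_rot: [1.332, 1.122, -1.353]
ft_force: [-1.4, -5.7, 0.6]
grip_width: 0.434
```

```bash
python3 -c "
from h import *
st()"
```

```text
t 12.5 p [0.5127 0.1113 0.1749] F [-1.37 -5.74  0.58] grip 37.8 yaw y -10.4 roll 0.01 tilt [-0.9999 -0.0105  0.0065] q7 -0.4
tcp w 484.2 u 202.0 z 174.9 Fu -5.89
```

Emit:
jog_arm(
  claw=[30,30,30],
  xyz=[
    [0,0,-0.5],
    [0,0,-0.9],
    [0,0,-0.9],
  ],
  roll=[0,0,0],
)

```text
time: 12.8
position: [0.5128, 0.1113, 0.1749]
tool_rot: [1.331, 1.121, -1.354]
ft_force: [-2.7, -5.4, 0.4]
grip_width: 0.437
```

```bash
python3 -c "
from h import *
st()"
```

```text
t 12.8 p [0.5128 0.1113 0.1749] F [-2.7  -5.45  0.41] grip 38.0 yaw y -10.42 roll -0.02 tilt [-0.9999 -0.0109  0.0077] q7 -0.4
tcp w 484.2 u 202.0 z 174.9 Fu -5.85
```

Emit:
jog_arm(
  claw=[30,30,30,30,30],
  xyz=[
    [0,0,-0.6],
    [0,0,-1.0],
    [0,0,-1.3],
    [0,0,-1.3],
    [0,0,-1.3],
  ],
  roll=[0,0,0,0,0],
)

```text
time: 13.3
position: [0.5128, 0.1114, 0.1749]
tool_rot: [1.33, 1.12, -1.356]
ft_force: [-2.9, -5.3, 0.9]
grip_width: 0.433
```

```bash
python3 -c "
from h import *
st();rel('s7');st()
b=cv2.resize(cv2.imread('pics/s7.png')[220:320,280:360],None,fx=6,fy=6,interpolation=2);cv2.imwrite('pics/c7.png',b)"
```

```text
t 13.3 p [0.5128 0.1114 0.1749] F [-2.9  -5.27  0.9 ] grip 37.7 yaw y -10.46 roll -0.06 tilt [-0.9999 -0.0114  0.0094] q7 -0.41
tcp w 484.2 u 202.1 z 174.9 Fu -5.71
orange 195 w [465.6 483.5 501.9] mid 483.8 u [198.3 206.3 211.6] z [190.6 204.3 210.3]
   top band u [197.9 203.4 235.7] w [466.3 483.6 502.2]
white 355 w [465.3 483.2 501.6] mid 483.5 u [220.  230.7 237.5] z [159.9 194.4 206.9]
   top band u [219.2 226.5 231.7] w [465.4 484.1 501.4]
tip est w,u 484.0 171.7
t 13.35 p [0.5128 0.1114 0.1749] F [-2.27 -6.16  0.19] grip 37.7 yaw y -10.47 roll -0.06 tilt [-0.9999 -0.0113  0.0094] q7 -0.41
tcp w 484.3 u 202.1 z 174.9 Fu -6.47
```

View pics/c7.png

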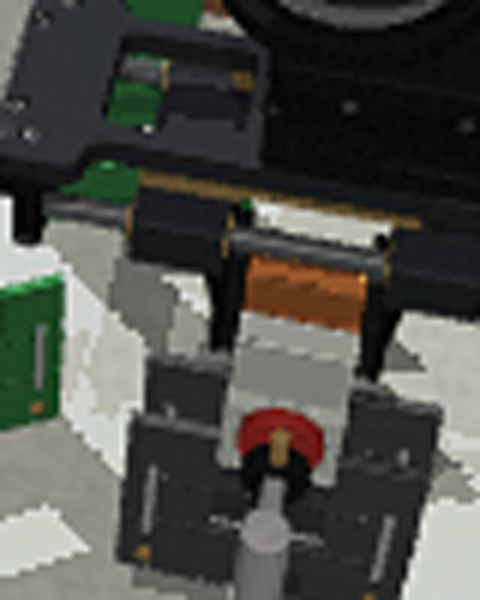

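White is up against the red disc and orange is touching white (24 mm pitch), reading about 6 N. I'll add a little more pressure for margin.

Emit:
jog_arm(
  claw=[30,30,30,30],
  xyz=[
    [0,0,-1.0],
    [0,0,-1.5],
    [0,0,-1.8],
    [0,0,-1.8],
  ],
  roll=[0,0,0,0],
)

```text
time: 13.75
position: [0.5128, 0.1115, 0.1748]
tool_rot: [1.329, 1.119, -1.358]
ft_force: [-3.3, -6.6, 1.1]
grip_width: 0.429
```

```bash
python3 -c "
from h import *
st()"
```

```text
t 13.75 p [0.5128 0.1115 0.1748] F [-3.31 -6.55  1.11] grip 37.3 yaw y -10.52 roll -0.11 tilt [-0.9999 -0.012   0.0117] q7 -0.41
tcp w 484.3 u 202.2 z 174.8 Fu -7.04
```

Emit:
jog_arm(
  claw=[30,30,30,30,30],
  xyz=[
    [0,0,0.5],
    [0,0,1],
    [0,0,1.5],
    [0.5,0,1.5],
    [1,0,1.5],
  ],
  roll=[0,0,0,0,0],
)

```text
time: 14.25
position: [0.5127, 0.1109, 0.1739]
tool_rot: [1.329, 1.119, -1.357]
ft_force: [0.0, -0.5, -1.4]
grip_width: 0.433
```

```bash
python3 -c "
from h import *
st();rel('s8')"
```

```text
t 14.25 p [0.5127 0.1109 0.1739] F [ 0.04 -0.54 -1.39] grip 37.7 yaw y -10.48 roll -0.07 tilt [-0.9999 -0.0115  0.0107] q7 -0.41
tcp w 484.3 u 201.6 z 173.9 Fu -0.53
orange 186 w [465.8 483.8 502.1] mid 484.0 u [197.7 205.8 207.5] z [189.3 203.7 207.1]
   top band u [197.6 203.8 207.6] w [466.  484.  502.3]
white 352 w [465.4 483.2 501.6] mid 483.5 u [220.3 230.4 237.4] z [160.5 193.9 206.3]
   top band u [219.5 226.7 231.5] w [465.4 482.9 501.5]
tip est w,u 484.0 171.7
```

Emit:
jog_arm(
  claw=[30,30,39,41,44],
  xyz=[
    [0.4,0,0],
    [0.6,0,0],
    [0.6,0,0],
    [0.6,0,0],
    [0.6,0,0],
  ],
  roll=[0,0,0,0,0],
  force=5,
)

```text
time: 14.8
position: [0.5128, 0.1111, 0.1734]
tool_rot: [1.33, 1.119, -1.356]
ft_force: [0.2, -0.3, -0.9]
grip_width: 0.486
```

Emit:
jog_arm(
  claw=[55,70,87,87,87],
  xyz=[
    [0,0,0],
    [0,0,0],
    [0,0,0],
    [0,0,0],
    [0,0,0],
  ],
  roll=[0,0,0,0,0],
)

```text
time: 15.3
position: [0.5128, 0.1111, 0.1734]
tool_rot: [1.33, 1.119, -1.356]
ft_force: [-0.3, -0.2, 0.3]
grip_width: 0.874
```

```bash
python3 -c "
from h import *
st();rel('s9')"
```

```text
t 15.3 p [0.5128 0.1111 0.1734] F [-0.31 -0.16  0.3 ] grip 76.1 yaw y -10.47 roll -0.06 tilt [-0.9999 -0.0113  0.0102] q7 -0.41
tcp w 484.3 u 201.9 z 173.4 Fu -0.21
orange 178 w [466.3 483.5 501.4] mid 483.9 u [197.7 205.6 235.7] z [189.1 203.4 254.3]
   top band u [235.5 236.5 236.8] w [471.4 474.7 483.4]
white 353 w [465.3 483.2 501.7] mid 483.5 u [219.7 230.4 237. ] z [158.3 194.2 206.4]
   top band u [218.8 226.5 231.6] w [465.3 482.8 501.7]
tip est w,u 484.0 171.7
```

Released, with zero force. Now I'm retreating straight up, then letting things settle.

Emit:
jog_arm(
  claw=[87,87,87,87,87],
  xyz=[
    [0,0,0],
    [-10,0,0],
    [-30,0,0],
    [-60,0,0],
    [-100,0,0],
  ],
  roll=[0,0,0,0,0],
)

```text
time: 15.85
position: [0.5132, 0.1117, 0.2738]
tool_rot: [1.328, 1.12, -1.359]
ft_force: [0.3, 0.4, 0.2]
grip_width: 0.998
```

Emit:
jog_arm(
  claw=[87,87,87,87,87],
  xyz=[
    [-30,0,40],
    [-30,0,80],
    [-30,0,120],
    [-30,0,160],
    [-30,0,200],
  ],
  roll=[0,0,0,0,0],
)

```text
time: 16.35
position: [0.4769, -0.0864, 0.3072]
tool_rot: [1.329, 1.12, -1.357]
ft_force: [0.4, 0.4, 0.2]
grip_width: 0.999
```

Emit:
jog_arm(
  claw=[87,87,87,87,87],
  xyz=[
    [0,0,0],
    [0,0,0],
    [0,0,0],
    [0,0,0],
    [0,0,0],
  ],
  roll=[0,0,0,0,0],
)

```text
time: 16.85
position: [0.4771, -0.0852, 0.307]
tool_rot: [1.327, 1.121, -1.356]
ft_force: [-0.5, -0.1, -0.7]
grip_width: 0.999
```

```bash
python3 -c "
from h import *
rel('s10');rel('s11');snap('top','t11')
b=cv2.resize(cv2.imread('pics/s11.png')[230:390,270:370],None,fx=3.7,fy=3.7,interpolation=2);a=cv2.resize(cv2.imread('pics/t11.png')[200:280,140:240],None,fx=4,fy=4,interpolation=2)
o=np.zeros((592,790,3),np.uint8);o[:b.shape[0],:b.shape[1]]=b;o[:a.shape[0],380:380+a.shape[1]]=a;cv2.imwrite('pics/c8.png',o)"
```

```text
orange 188 w [466.4 484.1 501.6] mid 484.0 u [195.  205.1 207.3] z [190.5 203.5 206.9]
   top band u [194.7 202.2 207. ] w [466.6 484.7 501.9]
white 351 w [465.3 483.5 501.7] mid 483.5 u [219.9 230.3 237. ] z [160.9 193.8 206.7]
   top band u [219.3 226.4 231.6] w [465.3 483.3 501.6]
tip est w,u 484.0 171.7
orange 187 w [466.3 484.2 501.6] mid 484.0 u [195.1 205.1 207.4] z [190.1 203.7 207.4]
   top band u [195.  202.2 207.3] w [466.6 484.6 501.9]
white 350 w [465.3 483.4 501.7] mid 483.5 u [219.8 230.3 237.2] z [160.6 194.  206.5]
   top band u [219.4 226.8 231.5] w [465.3 483.5 501.6]
tip est w,u 484.0 171.7
```

View pics/c8.png

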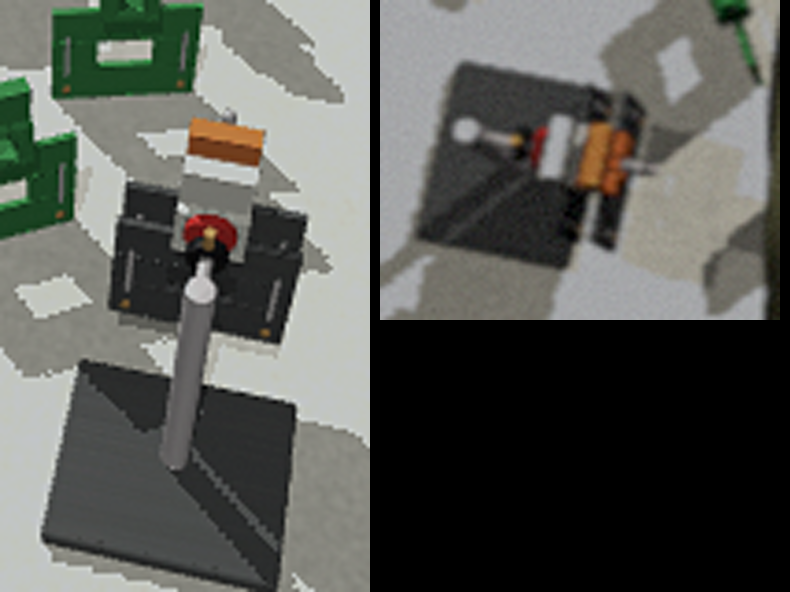

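Both carriers hang side by side on the prong at rest: pitch about 24 mm, tab tops level within 1 mm, centred within 1 mm. I'm handing in.

```bash
python3 -c "
from bench import order
print(order.close_job())"
```

```text
the job is handed in; nothing more can be done
None
```

I hung the orange carrier on the hook in front of the white one, pressed both back onto the sprung red stop, then let orange go. The job is handed in at about 17 s of the 64 s allowed; it gave no verdict.

- **Pressing:** The wrist sensor read about 5 to 7 N for roughly 1.5 s, and 7 N was the highest reading, against the 14 N limit. It measures the force on the tool, so the force between the carriers is inferred. White stopped advancing with its face at the red disc, which agrees.
- **Final state:** After I backed the arm off, two side pictures showed neither carrier moving. Their holes are about 24 to 25 mm apart, the tab tops are level within about 1 mm, and both are centred on the prong within about 1 mm. Orange hangs about 30 mm behind the tip.
- **Anomalies:** While pressing, the tool tilted by about 0.01 rad, and the vertical force shifted by about 3 N. Both dropped back when I backed off, the force fully and the tilt only slightly. I saw no effect on the carriers.
- **Other things:** I did not measure the blue carrier, loupe, jug, bottle, lens or brush again at the end. No unexpected contact force appeared along the way.

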